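Pass the turn between two push-push timers

ROBOT

A 7-joint arm with a two-finger parallel gripper is mounted at the origin on the work surface. World frame = base frame: x ahead of the robot, y to its left, z up, the work surface at z = 0. Lengths are in m, angles in degrees, forces in N, time in s.
With the tool pointing down it reaches from about 0.35 to 0.775 m from the base axis. Payload 3.1 kg.
Tool frame: the origin (TCP) lies at the very end of the fingers, on their centre line; the grasp point (between the pads) lies robot.tcp_to_grasp behind it (robot.tcp_to_grasp is the distance from the TCP to the grasp point, in m); z points along the fingers, y is the line along which they close (so a half turn about z gives the same grasp; the last joint's range is limited). The gripper opens to 85 mm and grips with 20 to 120 N. Pads are 22 mm wide; open, the fingers measure 114 mm over their backs; the gripper's body (76 mm by 85 mm) begins 54 mm behind the grasp point. The pads swing forward as they close: fully open they stand 13 mm farther back than shut.
Start: joints at [-66.675, 17.813, 0.802, 86.603, -0.252, 75.585, -1.558], TCP at [0.239, 0.496, 0.231] pointing down, gripper open.
Joint ranges: [-154.91, 154.91], [-16.99, 109.72], [-72.82, 74.43], [7.12, 147.25], [-82.49, 262.49], [11.32, 116.49], [-174.64, 174.64]. Speed limits (degrees/s): [159.86, 159.86, 180, 180, 180, 180, 180].

INTERFACE

Orientations are given as [roll, pitch, yaw] about the fixed x, y, z axes, in that order (R = Rz(yaw) Ry(pitch) Rx(roll)).
In Python, from station import robot gives the robot as it stands.
- The arm moves only by the tool nudge_tcp, called after "Emit:" by a JSON object that holds its "op" and its "data", one argument or row to a line. Schema: {"type":"object","properties":{"offsets":{"type":"array","items":{"type":"array","prefixItems":[{"type":"number"},{"type":"array","items":{"type":"number"},"minItems":3,"maxItems":3},{"type":"number"}],"minItems":3,"maxItems":3},"minItems":1,"maxItems":12},"only":{"type":"string"},"quiet":{"type":"boolean"},"lines":{"type":"string"}},"required":["offsets"],"additionalProperties":false}. offsets is a list of rows, 1 to 12 of them, each written [opening, [dx, dy, dz], turn]: the finger opening in m, then dx, dy, dz in fractions of the full range, 1 being 0.6 m, then a turn about the tool's z in parts of the range, where 1.0 means 180 degrees; each row is the pose to reach, as a shift and turn from the pose commanded when the call began, along the tool's axes at that moment; what a row does not reach only later rows make up. A row lasts 1/10 s, in which the tool goes at most 0.05 m and 8.59 degrees, less where a joint would pass 70% of its speed; a pose out of reach is approached as far as the arm can. The fingers move at their own pace and stop on an object; the grip force is fixed at half the most. Time passes only in rows, so rows that do not move let the fingers close. The tool returns the time, the measured TCP pose, the force, the opening and the grip force at its end. only (a regular expression) keeps the lines of the reply that match it, lines (a string "A,B") keeps lines A to B, and quiet returns only ok. Input that does not fit is refused with a message, and nothing moves.
- robot.read_state(): the state, without advancing time (a new reading comes with each control period).
- robot.get_image(name): name is "scene" or "top" or "wrist"; returns a dict with "pixels" (384x512x3 uint8, red, green, blue), "fx", "fy", "cx", "cy" (pixels), "R" (3x3) and "t" (3): a world point X has camera coordinates R X + t. Camera axes: x right, y down, z forward; pixel columns grow to the right and rows downward; lengths in m; the calibration is good to about 2 mm. A picture is of the moment at which its call begins. There is no depth.
- robot.finish_job(): hands the job in; it is judged then, once.
The state is a dict: "clock": time; "joint_pos": joint angles; "qvel": joint speeds; "effort": joint torques, N m; "eef_pos": TCP position; "ee_rot": TCP orientation; "contact_force": force on the tool from outside, world axes, zero at the start; "ft_torque": the same for the moment, N m; "gripper_width": finger opening in m; "grasp_force": force on a finger pad.
Only numpy, scipy, OpenCV 4.12 (cv2) and the standard library are available. Lean on these libraries where they do the work, as an engineer would, in place of code of your own. Each camera call takes 0.05 s, during which the arm holds its last target. There are 200 camera calls.

TASK

It is the other player's turn: first stop the turn timer that is running, the one whose yellow button is latched down, by pressing it all the way and letting it go so that it pops up. Then press the other timer's yellow button, which stood up, so that it stays latched down when you let go. Check each one, and press again if it did not end up that way.

Things in the scene. Friction and masses are not known exactly. Their poses are not given: they have to be found in the camera images.
- run_button (a joint): button of the running timer, latched down at the start. Push-push (click-pen) button, in m: 0 = popped up, grows as pressed, 0.009 = latched down, 0.0167 = hard stop. Each press beyond 0.016 and full release changes it to the other state; a shorter one may leave it as it was or up. Spring 2 to 4.5 N; more force means the hard stop.
- run_button_top (a point): centre of the flat top of the running timer's button cap; it moves with the button: 74 mm above the table when up, 65 mm latched, 57 mm at the hard stop. z points up; press straight down. Its 46 mm yellow cap is 10 mm thick, on a 30 mm blue neck, over a white 120 x 92 x 46 mm case fixed to the table, with a dark display strip; the two timers look alike and may stand on either side.
- idle_button (a joint): button of the other timer, popped up at the start. Push-push (click-pen) button, in m: 0 = popped up, grows as pressed, 0.009 = latched down, 0.0167 = hard stop. Each press beyond 0.016 and full release changes it to the other state; a shorter one may leave it as it was or up. Spring 2 to 4.5 N; more force means the hard stop.
- idle_button_top (a point): centre of the flat top of the other timer's button cap; heights as for the running one. Its 46 mm yellow cap is 10 mm thick, on a 30 mm blue neck, over a white 120 x 92 x 46 mm case fixed to the table, with a dark display strip; the two timers look alike and may stand on either side.

How it is judged (in metres and radians):
On the way:
1. the timer that was running has popped up, and the other is still up (value of joint each of run_button, idle_button below 0.003 m), for 0.2 s.
At the end, for the whole second after the job is handed in: the button that was latched down at the start is up (within 3 mm of its top position) and the other, pressed after it, stays latched down (7 to 11 mm down), both at rest (value of joint run_button below 0.003 m and value of joint idle_button between 0.007 and 0.011 m and velocity of joint each of run_button, idle_button below 0.005 m/s); the robot touches nothing.
It also fails if it takes over 32 s, if anything falls off the work surface, if the arm or the gripper's body presses on something with over 40 N, if the wrist force passes 120 N, or if a joint passes its speed limit or range.

## Working session

There is one attempt and no reset: what is moved stays moved. The work goes in short steps, Python scripts to look and compute and a tool call to move; the robot and the scene stay as the last step left them, time stands still between calls to the robot, and variables do not carry over. Pictures are saved under pics/ and viewed, at most 10 in all, crops included, and the job is handed in when it is done.

```bash
mkdir -p pics
```

Run:
```python
from station import robot
import cv2,numpy as np
a=[robot.get_image(n) for n in("scene","top")]
for n,i in zip("st",a):
    cv2.imwrite(f"pics/{n}0.png",i["pixels"][:,:,::-1]); np.savez(f"{n}0.npz",**i)
    hsv=cv2.cvtColor(i["pixels"],cv2.COLOR_RGB2HSV)
    m=cv2.inRange(hsv,(20,120,80),(35,255,255))
    k,l,st,c=cv2.connectedComponentsWithStats(m)
    for j in range(1,k):
        if st[j,4]>30: print(n,st[j],c[j])
s=robot.read_state();print(s["clock"],s["eef_pos"],s["ee_rot"],s["gripper_width"],robot.tcp_to_grasp)
```

```text
s [311 145  24  19 370] [322.73783784 153.81891892]
s [193 204  28  23 513] [206.53606238 215.26315789]
t [444   0  43   4 112] [466.73214286   0.86607143]
t [309 191  28  28 605] [322.35041322 204.40826446]
t [154 195  27  27 586] [167.02047782 207.72866894]
0.1 [0.23830066 0.49494115 0.23031918] [-1.79874806e+02  5.29798663e-03  1.54295058e+02] 0.08546368315160428 0.0187
```

View pics/s0.png

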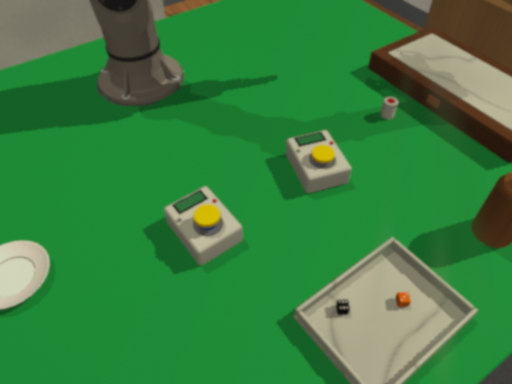

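View pics/t0.png

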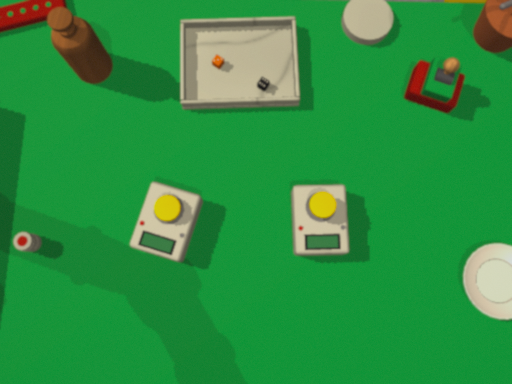

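The pictures show two timers. One has its cap at top (167,208) and scene (322,154), the other at top (322,204) and scene (206,215). Next I triangulate both and enlarge the caps.

Create h.py:
```python
import numpy as np,cv2
from scipy.spatial.transform import Rotation as Ro
def K(i): return np.array([[i["fx"],0,i["cx"]],[0,i["fy"],i["cy"]],[0,0,1]],float)
def P(i): return K(i)@np.c_[i["R"],np.reshape(i["t"],3)]
def tri(a,b,u,v):
    X=cv2.triangulatePoints(P(a),P(b),np.array(u,float).reshape(2,1),np.array(v,float).reshape(2,1)).ravel(); return X[:3]/X[3]
def plane(i,u,z):
    R=np.array(i["R"]);d=R.T@np.linalg.inv(K(i))@[u[0],u[1],1];c=-R.T@np.reshape(i["t"],3)
    return c+d*(z-c[2])/d[2]
```

Run:
```python
from h import *
s=dict(np.load("s0.npz"));t=dict(np.load("t0.npz"))
for n,u,v in(("A(top left)",(322.7,153.8),(167,207.7)),("B(top right)",(206.5,215.3),(322.35,204.4))):
    print(n,tri(s,t,u,v),*[plane(t,v,z).round(4) for z in(.065,.074)],*[plane(s,u,z).round(4) for z in(.065,.074)])
c=lambda im,x,y:cv2.resize(im["pixels"][y:y+75,x:x+100,::-1],(400,300),interpolation=cv2.INTER_CUBIC)
cv2.imwrite("pics/c.png",np.vstack([np.hstack([c(s,272,120),c(s,155,180)]),np.hstack([c(t,117,180),c(t,272,180)])]))
```

```text
A(top left) [0.51170921 0.16154404 0.05934603] [0.5111 0.1609 0.065 ] [0.5097 0.1592 0.074 ] [0.5156 0.1569 0.065 ] [0.5221 0.1502 0.074 ]
B(top right) [ 0.52125953 -0.09983207  0.06825461] [ 0.522  -0.0999  0.065 ] [ 0.5205 -0.0985  0.074 ] [ 0.5187 -0.0993  0.065 ] [ 0.5251 -0.102   0.074 ]
```

View pics/c.png

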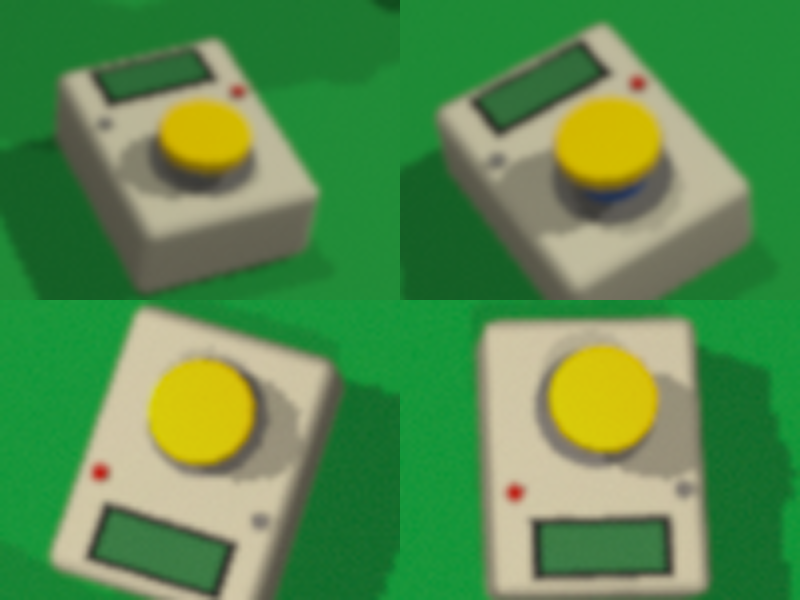

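Timer A (y≈0.161) sits low with no blue neck visible, so it is the latched, running one. Timer B (y≈-0.099) shows its neck, so it is up. I'll close the fingers and move above A.

The rows are not in the units I measure in: shifts go in shares of 0.6 m and turns go in shares of 180 degrees. I convert before sending: -0.39 m / 0.6 = -0.65, 0.05 m / 0.6 = 0.0833.

Emit:
{"op": "nudge_tcp", "data": {
  "offsets": [
    [0, [-0.65, -0.3033, 0], 0],
    [0, [-0.65, -0.3033, 0], 0],
    [0, [-0.65, -0.3033, 0], 0],
    [0, [-0.65, -0.3033, 0], 0],
    [0, [-0.65, -0.3033, 0], 0],
    [0, [-0.65, -0.3033, 0], 0],
    [0, [-0.65, -0.3033, 0], 0],
    [0, [-0.65, -0.3033, 0], 0],
    [0, [-0.65, -0.3033, 0.0833], 0],
    [0, [-0.65, -0.3033, 0.1667], 0],
    [0, [-0.65, -0.3033, 0.2167], 0],
    [0, [-0.65, -0.3033, 0.2167], 0]
  ]
}}

```text
clock: 1.3
eef_pos: [0.5056, 0.1603, 0.0954]
ee_rot: [-179.4, -0.6, 154.2]
contact_force: [-1.9, -0.4, 0.6]
gripper_width: 0.0002
grasp_force: 0.0
```

Run:
```python
from station import robot
from h import *
s=robot.read_state();R=Ro.from_euler("xyz",s["ee_rot"],degrees=True)
print(s["eef_pos"],s["ee_rot"],s["contact_force"]);print(R.inv().apply(np.array([.511,.161,.056])-s["eef_pos"]))
```

```text
[0.50560309 0.16029026 0.09537086] [-179.40172334   -0.57187719  154.22863823] [-1.85038273 -0.41377419  0.56859013]
[-0.00494426  0.00339606  0.03929015]
```

To row units: 0.039 m / 0.6 = 0.065, 0.037 m / 0.6 = 0.0617.

Emit:
{"op": "nudge_tcp", "data": {
  "offsets": [
    [0, [-0.0083, 0.005, 0.025], 0],
    [0, [-0.0083, 0.005, 0.0417], 0],
    [0, [-0.0083, 0.005, 0.05], 0],
    [0, [-0.0083, 0.005, 0.0567], 0],
    [0, [-0.0083, 0.005, 0.0617], 0],
    [0, [-0.0083, 0.005, 0.065], 0],
    [0, [-0.0083, 0.005, 0.065], 0],
    [0, [-0.0083, 0.005, 0.065], 0]
  ]
}}

```text
clock: 2.1
eef_pos: [0.5173, 0.1633, 0.063]
ee_rot: [179.9, 0.0, 154.3]
contact_force: [-1.5, 0.1, 3.4]
gripper_width: -0.0
grasp_force: 1.5
```

To row units: 0.008 m / 0.6 = 0.0133, 0.006 m / 0.6 = 0.01.

Emit:
{"op": "nudge_tcp", "data": {
  "offsets": [
    [0, [0, 0, 0.005], 0],
    [0, [0, 0, 0.01], 0],
    [0, [0, 0, 0.0133], 0],
    [0, [0, 0, 0.0133], 0],
    [0, [0, 0, 0.0133], 0]
  ]
}}

```text
clock: 2.6
eef_pos: [0.5176, 0.1634, 0.0573]
ee_rot: [179.9, 0.0, 154.3]
contact_force: [-5.8, -0.8, 20.1]
gripper_width: -0.0002
grasp_force: 9.9
```

The force reached 20 N at z=0.0573, which is the hard stop. Now I release, lift and look.

To row units: -0.1 m / 0.6 = -0.1667, -0.08 m / 0.6 = -0.1333.

Emit:
{"op": "nudge_tcp", "data": {
  "offsets": [
    [0, [0, 0, -0.025], 0],
    [0, [0, 0, -0.0667], 0],
    [0, [0, 0, -0.1333], 0],
    [0, [0, 0, -0.1667], 0],
    [0, [0, 0, -0.1667], 0],
    [0, [0, 0, -0.1667], 0]
  ]
}}

```text
clock: 3.2
eef_pos: [0.5165, 0.1627, 0.1535]
ee_rot: [-180.0, -0.0, 154.3]
contact_force: [-0.0, 0.8, -0.6]
gripper_width: 0.0001
grasp_force: 0.0
```

Create look.py:
```python
import sys
from station import robot
from h import *
n=sys.argv[1]
s=robot.get_image("scene")
c=lambda im,x,y:cv2.resize(im["pixels"][y:y+75,x:x+100,::-1],(400,300),interpolation=cv2.INTER_CUBIC)
cv2.imwrite(f"pics/{n}.png",np.hstack([c(s,272,120),c(s,155,180)]))
st=robot.read_state();R=Ro.from_euler("xyz",st["ee_rot"],degrees=True)
print(st["clock"],st["eef_pos"],R.inv().apply(np.array([.5205,-.0985,.056])-st["eef_pos"]))
```

```bash
python3 look.py a1
```

```text
3.25 [0.51574829 0.16253064 0.15266451] [-0.11771813 -0.2329155   0.0969351 ]
```

View pics/a1.png

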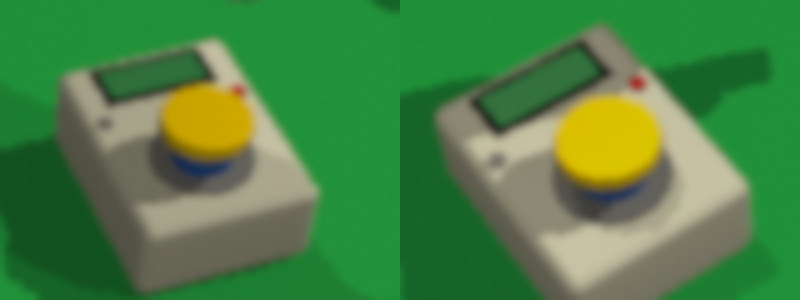

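A's cap has risen (208,118) and its blue neck is visible. B is still up as well. Next I move above B.

To row units: -0.232 m / 0.6 = -0.3867, 0.06 m / 0.6 = 0.1.

Emit:
{"op": "nudge_tcp", "data": {
  "offsets": [
    [0, [-0.195, -0.3867, 0], 0],
    [0, [-0.195, -0.3867, 0], 0],
    [0, [-0.195, -0.3867, 0], 0],
    [0, [-0.195, -0.3867, 0], 0],
    [0, [-0.195, -0.3867, 0], 0],
    [0, [-0.195, -0.3867, 0], 0],
    [0, [-0.195, -0.3867, 0.05], 0],
    [0, [-0.195, -0.3867, 0.1], 0],
    [0, [-0.195, -0.3867, 0.1], 0],
    [0, [-0.195, -0.3867, 0.1], 0],
    [0, [-0.195, -0.3867, 0.1], 0]
  ]
}}

```text
clock: 4.35
eef_pos: [0.5225, -0.0968, 0.0952]
ee_rot: [180.0, 0.1, 154.3]
contact_force: [0.3, 1.0, 0.1]
gripper_width: -0.0002
grasp_force: 0.0
```

To row units: 0.04 m / 0.6 = 0.0667, 0.038 m / 0.6 = 0.0633.

Emit:
{"op": "nudge_tcp", "data": {
  "offsets": [
    [0, [0, 0, 0.02], 0],
    [0, [0, 0, 0.0333], 0],
    [0, [0, 0, 0.0417], 0],
    [0, [0, 0, 0.05], 0],
    [0, [0, 0, 0.0567], 0],
    [0, [0, 0, 0.0633], 0],
    [0, [0, 0, 0.0667], 0],
    [0, [0, 0, 0.0667], 0],
    [0, [0, 0, 0.0667], 0]
  ]
}}

```text
clock: 5.25
eef_pos: [0.5223, -0.0968, 0.0573]
ee_rot: [179.9, 0.1, 154.3]
contact_force: [-5.7, 2.0, 20.3]
gripper_width: -0.0
grasp_force: 10.2
```

To row units: -0.11 m / 0.6 = -0.1833, -0.08 m / 0.6 = -0.1333.

Emit:
{"op": "nudge_tcp", "data": {
  "offsets": [
    [0, [0, 0, -0.025], 0],
    [0, [0, 0, -0.0667], 0],
    [0, [0, 0, -0.1333], 0],
    [0, [0, 0, -0.1833], 0],
    [0, [0, 0, -0.1833], 0],
    [0, [0, 0, -0.1833], 0],
    [0, [0, 0, -0.1833], 0]
  ]
}}

```text
clock: 5.95
eef_pos: [0.5202, -0.0966, 0.1625]
ee_rot: [-179.9, -0.2, 154.3]
contact_force: [-0.4, -0.5, -0.7]
gripper_width: -0.0
grasp_force: 0.0
```

```bash
python3 look.py b1
```

```text
6.0 [ 0.52018226 -0.09657019  0.1623639 ] [-0.00152213 -0.00146007  0.10636097]
```

View pics/b1.png

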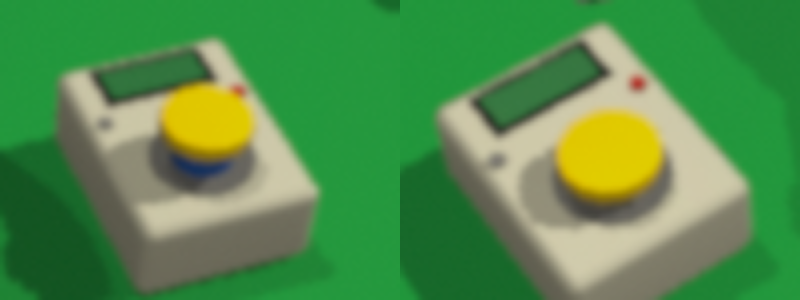

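A is up with its neck visible. B's cap is now lower (610,155) with its neck hidden, so it is latched. The arm is clear of both, so I'm handing in.

```bash
python3 -c "from station import robot; print(robot.finish_job())"
```

```text
the job is handed in; nothing more can be done
None
```

The running timer was pressed and popped up, then the other timer was pressed and latched down, both seen in the camera images; the job was handed in at about 6 s, and no verdict was returned.

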